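# Tidy the turner's bench: legs, bun feet and the pattern

## Task

Clear the finished work off the turner's bench: lay the two turned legs in the tray with the two long bays and stand the two bun feet upright in the tray with the two square bays, one piece to a bay, lying or standing flat on the bay's floor. Take the plywood pattern out of its slotted block and lean it against the low wall of the rest, standing on its bottom edge on the rest's base, about centred along the wall, parallel to it and at a safe slant. Leave the little jar of finish undisturbed.

Things in the scene. Friction and masses are not known exactly. Their poses are not given: they have to be found in the camera images.
- leg_a: turned furniture leg, pale wood, 110 mm long, lying loose, 70 g; both legs alike. Origin on its axis at mid-length, 16 mm above what it lies on; x runs along it. x = -55 to 0: square block 32 x 32 mm (grip here across y; centre of mass near x = -8); x = 0 to 55: slim turned shaft with a 32 mm bead at its end, so it lies level. Any yaw.
- leg_b: turned furniture leg, pale wood, 110 mm long, lying loose, 70 g; both legs alike. Origin on its axis at mid-length, 16 mm above what it lies on; x runs along it. x = -55 to 0: square block 32 x 32 mm (grip here across y; centre of mass near x = -8); x = 0 to 55: slim turned shaft with a 32 mm bead at its end, so it lies level. Any yaw.
- bun_a: turned bun foot, pale wood, squat and round, 40 mm tall, standing upright, loose, 50 g; both alike. Origin at the centre of its underside, z up its axis. Straight-sided belly of 44 mm diameter from z = 11 to 34 mm (grip here, from any side); narrower base (34 mm) and top collar (32 mm).
- bun_b: turned bun foot, pale wood, squat and round, 40 mm tall, standing upright, loose, 50 g; both alike. Origin at the centre of its underside, z up its axis. Straight-sided belly of 44 mm diameter from z = 11 to 34 mm (grip here, from any side); narrower base (34 mm) and top collar (32 mm).
- pattern: plywood pattern board, 12 mm thick (x), 85 wide (y), 130 tall (z), 90 g, standing loosely in the slot of the rack; lifts straight out. Origin at the centre of its bottom edge, z up the board. One side edge (+y) is cut to a stepped outline. Grip across the thickness near the top (e.g. z = 112 mm, y = 0). Either face may lean on the wall.
- rack: fixed dark wooden block, 66 (x) x 130 (y) x 33 mm tall, with a slot 15 mm wide along y through its middle, slot floor 8 mm above the bench; holds the pattern at the start (top 138 mm above the bench). Origin at the centre of its underside.
- rest: fixed rest: plywood base 110 (x) x 120 (y) x 10 mm thick, on it an upright darker wall along y. Origin: centre of the underside. Wall front face at x = +40 mm, 12 thick, top 80 mm above the bench. The pattern stands on the base at smaller x, foot 8 to 38 mm out from the wall, tilted towards +x over the wall's top edge; it does not slip at 6 to 30 degrees from vertical.
- legtray: fixed shallow plywood tray, 140 (x) x 175 (y) x 12 mm high; a divider along x makes two long bays, each 130 x 80 mm inside, centred at y = +42.5 and -42.5 mm. Floor 5 mm above the bench, walls and divider 5 mm thick, 7 mm above the floor. Legs lie along x, either way round, either leg in either bay. Origin at the centre of its underside.
- buntray: fixed shallow plywood tray, 90 (x) x 175 (y) x 12 mm high; a divider along x makes two square bays, each 80 x 80 mm inside, centred at y = +42.5 and -42.5 mm. Floor 5 mm above the bench, walls and divider 5 mm thick, 7 mm above the floor. Either bun foot in either bay. Origin at the centre of its underside.
- jar: loose small amber jar of finish with a dark lid, 56 mm diameter, 72 mm tall, standing on the bench; to be left alone. Origin at the centre of its underside.

How it is judged (in metres and radians):
At the end, for the whole second after the job is handed in: A leg flat in each long bay (13 mm lengthwise, 26 across), a bun foot upright (0.12 rad) in each square bay (21 mm); the pattern on its bottom edge on the rest, leaning 0.09 to 0.6 rad on the wall, centred to 25 mm, parallel to 0.25 rad; all released and at rest ((((x of leg_a in the frame of legtray between -0.013 and 0.013 m and y of leg_a in the frame of legtray between 0.0165 and 0.0685 m) and (x of leg_b in the frame of legtray between -0.013 and 0.013 m and y of leg_b in the frame of legtray between -0.0685 and -0.0165 m)) or ((x of leg_a in the frame of legtray between -0.013 and 0.013 m and y of leg_a in the frame of legtray between -0.0685 and -0.0165 m) and (x of leg_b in the frame of legtray between -0.013 and 0.013 m and y of leg_b in the frame of legtray between 0.0165 and 0.0685 m))) and (((x of bun_a in the frame of buntray between -0.021 and 0.021 m and y of bun_a in the frame of buntray between 0.0215 and 0.0635 m) and (x of bun_b in the frame of buntray between -0.021 and 0.021 m and y of bun_b in the frame of buntray between -0.0635 and -0.0215 m)) or ((x of bun_a in the frame of buntray between -0.021 and 0.021 m and y of bun_a in the frame of buntray between -0.0635 and -0.0215 m) and (x of bun_b in the frame of buntray between -0.021 and 0.021 m and y of bun_b in the frame of buntray between 0.0215 and 0.0635 m))) and z of each of leg_a, leg_b in the frame of legtray below 0.024 m and angle between the x axis of each of leg_a, leg_b and the x axis of legtray, either way round below 0.5 rad and z of each of bun_a, bun_b in the frame of buntray below 0.009 m and angle between each of bun_a, bun_b's own z axis and vertical below 0.12 rad and angle between pattern's own z axis and vertical between 0.09 and 0.6 rad and x of pattern in the frame of rest between -0.02 and 0.032 m and y of pattern in the frame of rest between -0.025 and 0.025 m and z of pattern in the frame of rest between 0.007 and 0.018 m and angle between the y axis of pattern and the y axis of rest, either way round below 0.25 rad and linear speed of each of leg_a, leg_b, bun_a, bun_b, pattern below 0.02 m/s and angular speed of each of leg_a, leg_b, bun_a, bun_b, pattern below 0.2 rad/s); the robot touches nothing.
It fails at once if the jar of finish is shifted by more than 30 mm or tipped (distance of jar from where it was at the start of the episode above 0.03 m or angle between jar's own z axis and vertical above 0.5 rad).
It also fails if it takes over 128 s, if anything falls off the work surface, if the arm or the gripper's body presses on something with over 40 N, if the wrist force passes 120 N, or if a joint passes its speed limit or range.

## Robot

A 6-joint arm with a two-finger parallel gripper is mounted at the origin on the work surface. World frame = base frame: x ahead of the robot, y to its left, z up, the work surface at z = 0. Lengths are in m, angles in degrees, forces in N, time in s.
With the tool pointing down it reaches from about 0.275 to 0.85 m from the base axis. Payload 19 kg.
Tool frame: the origin (TCP) lies at the very end of the fingers, on their centre line; the grasp point (between the pads) lies 19 mm behind it; y points along the fingers, x is the direction in which the jaws open and shut, and the axes are right-handed (so a half turn about y gives the same grasp; the last joint's range is limited). The gripper opens to 85 mm and grips with 20 to 120 N. Pads are 22 mm wide; open, the fingers measure 114 mm over their backs; the gripper's body (76 mm by 85 mm) begins 54 mm behind the grasp point. The pads swing forward as they close: fully open they stand 13 mm farther back than shut.
Start: joints at [-75.229, 8.623, 82.357, -0, 89.026, -7.678], TCP at [0.22, -0.531, 0.231] pointing down, gripper open.
Joint ranges: [-160.23, 160.23], [-39.13, 120.54], [6.94, 153.29], [-79.49, 259.48], [9.18, 160.14], [-161.06, 161.06]. Speed limits (degrees/s): [108.29, 108.29, 127.2, 172.46, 172.46, 172.46].

## Interface

Orientations are given as a 3x3 rotation matrix whose columns are the frame's x, y, z axes.
In Python, from cell import env gives the robot as it stands.
- The arm moves only by the tool drive_tool, never from a script. Its argument "deltas" is a list of rows, each a list of 5 numbers: the shift along the world's x, y, z as a fraction of full scale, then the turn about the world's z as a fraction of full scale, then the opening, from -1 (shut) to 1 (fully open). In form: [[tx, ty, tz, turn, claw], ...]. A call has exactly 5 rows; each row shifts and turns the commanded pose from where the row before left it; what a row does not reach is not made up. Full scale, the value 1, is 0.5 m for a shift and 180 degrees for a turn. A row lasts 1/10 s, in which the tool goes at most 50 mm and 8.59 degrees, less where a joint would pass 70% of its speed; a pose out of reach is approached as far as the arm can. A call with a number of a shift or a turn outside -1 to 1 is refused whole. A call with a gripper value outside its range is refused whole. The fingers move at their own pace and stop on an object; "newtons" is the grip in N (left out, the last holds). Time passes only in rows, so rows that do not move let the fingers close, or fill a call up. It gives the time, the measured TCP pose, the force and the opening at its end, in the units of the state.
- env.observe(): the state, without advancing time (a new reading comes with each control period).
- env.grab_frame(name): name is "scene" or "top" or "wrist"; returns (picture, depth): 384x512x3 uint8, blue, green, red; 384x512 float32, m along the optical axis (not along the pixel's ray), 0 where there is no reading.
- env.camera_model(name): a dict with "fx", "fy", "cx", "cy" (pixels), "distortion" ([k1, k2, p1, p2, k3] as OpenCV has them; the pictures are not rectified), "R" (3x3) and "t" (3): a world point X has camera coordinates R X + t; the wrist camera has in their place "mount" (4x4, takes a point from camera to tool coordinates, whose origin is the TCP and whose axes are the tool frame's). Camera axes: x right, y down, z forward; pixel columns grow to the right and rows downward; lengths in m; the calibration is good to about 2 mm. A picture is of the moment at which its call begins: read the wrist's pose just before it. camera_model takes no time and is no camera call.
- env.sign_off(): hands the job in, once; it reports no verdict.
The state is a dict: "clock": time; "joint_positions": joint angles; "qd": joint speeds; "tau": joint torques, N m; "eef_pos": TCP position; "ee_rot": TCP orientation; "ft_force": force on the tool from outside, world axes, zero at the start; "moment": the same for the moment, N m; "opening": finger opening in m.
Only numpy, scipy, OpenCV 4.12 (cv2) and the standard library are available. Lean on these libraries where they do the work, as an engineer would, in place of code of your own. Each camera call takes 0.05 s, during which the arm holds its last target. There are 200 camera calls.

## Working session

There is one attempt and no reset: what is moved stays moved. The work goes in short steps, Python scripts to look and compute and a tool call to move; the robot and the scene stay as the last step left them, time stands still between calls to the robot, and variables do not carry over. Pictures are saved under pics/ and viewed, about 12 in all and at most 16, crops included, and the job is handed in when it is done.

Besides the shell and the picture viewer there is one more tool, called after ">>>" in YAML: its name, and indented under it one key for each argument. drive_tool: Moves the arm, as the interface text tells. Its arguments: {"type":"object","properties":{"deltas":{"type":"array"},"newtons":{"type":"number"}},"required":["deltas"]}

```bash
ls; mkdir -p pics; python3 - <<'E'
from cell import env
import cv2,numpy as np
s=env.observe();print(s['clock'],s['eef_pos'],s['ee_rot'],s['opening'])
for n in ("scene","top"):
    p,d=env.grab_frame(n);cv2.imwrite(f"pics/{n}0.png",p);np.savez(f"{n}0.npz",p=p,d=d)
    print(n,env.camera_model(n),(d>0).mean())
print(env.camera_model("wrist"))
E
```

```text
pics
0.0 [ 0.21948619 -0.53121123  0.23066787] [[ 3.81874347e-01 -3.30936640e-04  9.24214192e-01]
 [-9.24213465e-01  1.16824052e-03  3.81874465e-01]
 [-1.20608072e-03 -9.99999263e-01  1.40264987e-04]] 0.08532832712347857
scene {'fx': 424.69101381276147, 'fy': 424.69101381276147, 'cx': 251.34039049666737, 'cy': 192.27970019372106, 'distortion': array([-0.05997481,  0.        ,  0.        ,  0.        ,  0.        ]), 'R': array([[-0.55521927,  0.83169034,  0.00476953],
       [ 0.63072235,  0.42478148, -0.64942283],
       [-0.5421447 , -0.35756382, -0.76041255]]), 't': array([ 0.27952722, -0.29612959,  1.41483573])} 0.9960784912109375
top {'fx': 350.70924775086917, 'fy': 350.70924775086917, 'cx': 259.29127734392574, 'cy': 190.373140118613, 'distortion': array([-0.06710249,  0.        ,  0.        ,  0.        ,  0.        ]), 'R': array([[-0.01025239, -0.99984024,  0.01464165],
       [-0.99544906,  0.00881785, -0.09488637],
       [ 0.0947421 , -0.01554783, -0.99538043]]), 't': array([0.0043428 , 0.5321469 , 0.94898481])} 0.9959564208984375
{'fx': 334.59890690357645, 'fy': 334.59890690357645, 'cx': 256.4266708968384, 'cy': 199.9066846217076, 'distortion': array([-0.03977757,  0.        ,  0.        ,  0.        ,  0.        ]), 'mount': array([[ 9.99999549e-01, -6.21405219e-04,  7.17826732e-04,
        -1.77224437e-04],
       [-8.67491519e-04, -2.90754716e-01,  9.56797232e-01,
        -1.41768943e-01],
       [-3.85847286e-04, -9.56797423e-01, -2.90755124e-01,
         7.50549997e-02],
       [ 0.00000000e+00,  0.00000000e+00,  0.00000000e+00,
         1.00000000e+00]])}
```

View pics/top0.png

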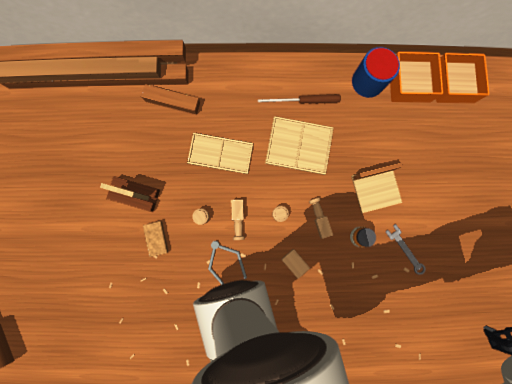

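View pics/scene0.png

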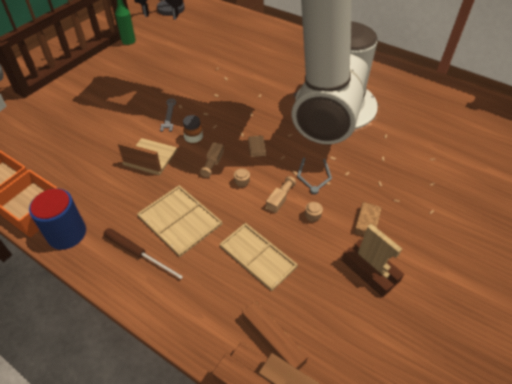

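```bash
cat > h.py <<'E'
import cv2,numpy as np
from cell import env
def cloud(n,d,R=None,t=None):
    "world xyz image from depth"
    m=env.camera_model(n); K=np.array([[m['fx'],0,m['cx']],[0,m['fy'],m['cy']],[0,0,1]])
    v,u=np.mgrid[:384,:512]; q=cv2.undistortPoints(np.stack([u,v],-1).reshape(-1,1,2).astype(np.float32),K,m['distortion']).reshape(384,512,2)
    c=np.dstack([q*d[...,None],d])
    if R is not None:   # wrist: R,t tool pose
        M=m['mount']; c=c@M[:3,:3].T+M[:3,3]; return c@R.T+t
    return (c-m['t'])@m['R']
def rect(P):
    (c,s,a)=cv2.minAreaRect((P*1000).astype(np.float32))
    return np.round(c,1),np.round(s,1),round(a,1)
E
python3 - <<'E'
from h import *
for n in ("top","scene"):
    z=np.load(n+"0.npz");W=cloud(n,z['d']);Z=W[...,2]
    ok=(z['d']>0)&(W[...,0]>.25)&(W[...,0]<.8)&(abs(W[...,1])<.5)
    print(n,"bench z",np.percentile(Z[ok&(abs(Z)<.004)],[5,50,95]))
    m=(ok&(Z>.006)&(Z<.16)).astype(np.uint8)
    k,L,st,_=cv2.connectedComponentsWithStats(m)
    for i in range(1,k):
        if st[i,4]<60: continue
        s=L==i;P=W[s];hi=np.percentile(P[:,2],95)
        top=P[P[:,2]>hi-.006]
        print(st[i].tolist(),"z95 %.3f"%hi,"all",rect(P[:,:2]),"top",rect(top[:,:2]))
E
```

```text
top bench z [-0.00329047 -0.0007074   0.00257162]
[393, 93, 43, 9, 295] z95 0.069 all (array([ 797.3, -448.4]), array([103.2,   5.1]), 89.5) top (array([ 797.3, -448.6]), array([  3.8, 102.8]), 0.3)
[144, 96, 56, 18, 579] z95 0.041 all (array([795.2, 250.6]), array([158. ,  38.6]), 76.6) top (array([793.7, 248. ]), array([149.7,  37.6]), 77.5)
[258, 97, 83, 7, 288] z95 0.025 all (array([ 794.5, -118.5]), array([237.3,  12.2]), 89.6) top (array([ 795.1, -178.9]), array([  9.7, 116.5]), 0.1)
[266, 116, 67, 59, 507] z95 0.013 all (array([ 664.4, -118. ]), array([175.6, 140.9]), 78.7) top (array([ 664.5, -118. ]), array([175.4, 140.9]), 78.8)
[187, 133, 66, 41, 426] z95 0.013 all (array([643.1, 110.3]), array([175.6,  91.2]), 79.3) top (array([642.8, 110.4]), array([175.6,  90.5]), 79.3)
[352, 162, 51, 51, 1578] z95 0.079 all (array([ 534.9, -336.6]), array([110.5, 121.6]), 13.5) top (array([ 580.5, -325.9]), array([ 12.3, 121.1]), 14.0)
[100, 176, 59, 36, 1182] z95 0.138 all (array([525.8, 352.9]), array([130.9,  67.3]), 73.3) top (array([526.4, 353.7]), array([85.6, 12.4]), 73.4)
[309,
[... 3329 characters left out ...]
array([481. , 317.4]), array([260.9, 129.1]), 38.1) top (array([525.9, 354.1]), array([84.6, 15.5]), 74.9)
[150, 207, 21, 15, 76] z95 0.008 all (array([ 679. , -168.1]), array([46.1, 49.2]), 33.5) top (array([ 679. , -168.1]), array([46.1, 49.2]), 33.5)
[220, 223, 78, 67, 1024] z95 0.014 all (array([641.7, 111. ]), array([177.1,  91.8]), 79.3) top (array([641.7, 111. ]), array([177. ,  91.8]), 79.3)
[106, 229, 77, 49, 284] z95 0.028 all (array([ 793.1, -118. ]), array([ 13.7, 236.3]), 0.0) top (array([ 794.6, -178.5]), array([ 10.8, 115.3]), 0.1)
[242, 300, 65, 55, 799] z95 0.043 all (array([793.5, 248.8]), array([155.3,  40.4]), 77.4) top (array([793.7, 248.7]), array([155.2,  40.4]), 77.2)
```

>>> drive_tool:
  deltas:
    - [0.044, 0.071, 0, -0.016, 1]
    - [0.044, 0.071, 0, -0.016, 1]
    - [0.044, 0.071, 0, 0, 1]
    - [0.044, 0.071, 0, 0, 1]
    - [0.044, 0.071, 0, 0, 1]
  newtons: 40

```text
clock: 0.6
eef_pos: [0.33, -0.3523, 0.2311]
ee_rot: [[0.287, -0.0, 0.958], [-0.958, 0.0, 0.287], [-0.0, -1.0, -0.0]]
ft_force: [0.2, -0.3, -1.1]
opening: 0.0855
```

>>> drive_tool:
  deltas:
    - [0.044, 0.071, 0, 0, 1]
    - [0.044, 0.071, 0, 0, 1]
    - [0.044, 0.071, 0, 0, 1]
    - [0.044, 0.071, 0, 0, 1]
    - [0.044, 0.071, 0, 0, 1]

```text
clock: 1.1
eef_pos: [0.44, -0.1747, 0.2312]
ee_rot: [[0.287, -0.0, 0.958], [-0.958, 0.0, 0.287], [-0.0, -1.0, -0.0]]
ft_force: [0.8, -0.9, 0.5]
opening: 0.0856
```

>>> drive_tool:
  deltas:
    - [0, 0, -0.08, 0, 1]
    - [0, 0, -0.08, 0, 1]
    - [0, 0, -0.08, 0, 1]
    - [0, 0, -0.04, 0, 1]
    - [0, 0, 0, 0, 1]

```text
clock: 1.6
eef_pos: [0.4381, -0.1755, 0.0886]
ee_rot: [[0.287, -0.004, 0.958], [-0.958, 0.003, 0.287], [-0.004, -1.0, -0.003]]
ft_force: [0.1, 0.4, 0.5]
opening: 0.085
```

```bash
cat >> h.py <<'E'
def wrist(name,zlo,zhi):
    s=env.observe();p,d=env.grab_frame("wrist");W=cloud("wrist",d,np.array(s['ee_rot']),np.array(s['eef_pos']))
    cv2.imwrite(f"pics/{name}.png",p);print(np.round(s['eef_pos'],4),s['opening'])
    # drop the fingers: anything closer than 60 mm above TCP level etc. is filtered by z
    m=((d>0)&(W[...,2]>zlo)&(W[...,2]<zhi)).astype(np.uint8)
    k,L,st,_=cv2.connectedComponentsWithStats(m)
    for i in range(1,k):
        if st[i,4]>300: print(st[i].tolist(),np.percentile(W[L==i][:,2],[5,50,95]).round(3),rect(W[L==i][:,:2]))
    return p,d,W
E
python3 -c "
from h import *
wrist('w1',.025,.045)"
```

```text
[ 0.4381 -0.1755  0.0886] 0.08501399919706812
[475, 45, 37, 29, 626] [0.026 0.035 0.044] (array([ 565.5, -277.4]), array([23.5, 10.8]), 71.8)
[43, 81, 80, 77, 4697] [0.03  0.038 0.04 ] (array([469. , -58.3]), array([43. , 44.3]), 26.9)
[237, 100, 45, 20, 729] [0.026 0.029 0.031] (array([ 504.1, -156.9]), array([10.9, 25.9]), 16.6)
[234, 127, 51, 144, 4858] [0.026 0.031 0.032] (array([ 449.5, -173.4]), array([93.5, 32.1]), 17.1)
[389, 269, 48, 39, 427] [0.027 0.038 0.044] (array([ 426.5, -290.7]), array([34. ,  7.1]), 71.8)
[348, 291, 20, 53, 305] [0.026 0.038 0.044] (array([ 390.9, -260.7]), array([30.4,  5.7]), 32.2)
```

View pics/w1.png

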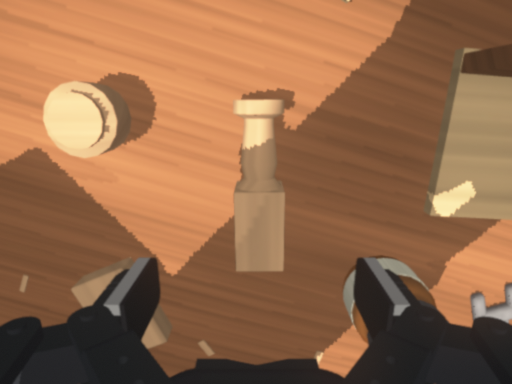

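>>> drive_tool:
  deltas:
    - [0.004, 0.002, -0.06, 0, 1]
    - [0, 0, -0.06, 0, 1]
    - [0, 0, -0.04, 0, 1]
    - [0, 0, -0.008, 0, 1]
    - [0, 0, 0, 0, 1]

```text
clock: 2.15
eef_pos: [0.4421, -0.1758, 0.0084]
ee_rot: [[0.287, 0.001, 0.958], [-0.958, -0.0, 0.287], [0.001, -1.0, 0.001]]
ft_force: [-0.7, -0.1, 1.0]
opening: 0.0855
```

>>> drive_tool:
  deltas:
    - [0, 0, 0, 0, -1]
    - [0, 0, 0, 0, -1]
    - [0, 0, 0, 0, -1]
    - [0, 0, 0, 0, -1]
    - [0, 0, 0, 0, -1]

```text
clock: 2.65
eef_pos: [0.4419, -0.1756, 0.008]
ee_rot: [[0.287, 0.001, 0.958], [-0.958, -0.0, 0.287], [0.001, -1.0, 0.001]]
ft_force: [0.0, -0.5, 7.7]
opening: 0.0315
```

>>> drive_tool:
  deltas:
    - [0, 0, 0.04, 0, -1]
    - [0, 0, 0.08, 0, -1]
    - [0, 0, 0.08, 0, -1]
    - [0.08, 0.008, 0, -0.039, -1]
    - [0.08, 0.008, 0, -0.039, -1]

```text
clock: 3.15
eef_pos: [0.523, -0.1678, 0.1097]
ee_rot: [[0.04, 0.004, 0.999], [-0.999, -0.002, 0.04], [0.002, -1.0, 0.004]]
ft_force: [0.8, -1.3, -1.0]
opening: 0.0312
```

>>> drive_tool:
  deltas:
    - [0.08, 0.008, 0, -0.039, -1]
    - [0.08, 0.008, 0, -0.039, -1]
    - [0.08, 0.006, 0, 0, -1]
    - [0, 0, -0.04, 0, -1]
    - [0, 0, 0, 0, -1]

```text
clock: 3.65
eef_pos: [0.6408, -0.1557, 0.0843]
ee_rot: [[-0.197, -0.004, 0.98], [-0.98, 0.002, -0.197], [-0.001, -1.0, -0.004]]
ft_force: [-0.1, 0.6, -2.6]
opening: 0.0312
```

>>> drive_tool:
  deltas:
    - [0.003, -0.002, -0.06, 0, -1]
    - [0, 0, -0.05, 0, -1]
    - [0, 0, -0.02, 0, -1]
    - [0, 0, -0.01, 0, -1]
    - [0, 0, 0, 0, -1]

```text
clock: 4.15
eef_pos: [0.643, -0.1576, 0.0179]
ee_rot: [[-0.198, 0.0, 0.98], [-0.98, -0.0, -0.198], [-0.0, -1.0, 0.0]]
ft_force: [-0.4, 0.7, 0.7]
opening: 0.0311
```

>>> drive_tool:
  deltas:
    - [0, 0, 0, 0, 0.05]
    - [0, 0, 0, 0, 0.05]
    - [0, 0, 0, 0, 0.05]
    - [0, 0, 0.08, 0, 0.05]
    - [0, 0, 0.1, 0, 1]

```text
clock: 4.65
eef_pos: [0.6419, -0.157, 0.1066]
ee_rot: [[-0.198, -0.004, 0.98], [-0.98, 0.001, -0.198], [-0.001, -1.0, -0.004]]
ft_force: [1.5, -0.6, 0.6]
opening: 0.0579
```

>>> drive_tool:
  deltas:
    - [-0.0587, 0.0727, 0, 0.039, 1]
    - [-0.0587, 0.0727, 0, 0.039, 1]
    - [-0.0587, 0.0727, 0, 0, 1]
    - [-0.0587, 0.0727, 0, 0, 1]
    - [-0.0587, 0.0727, 0, 0, 1]

```text
clock: 5.15
eef_pos: [0.495, 0.0255, 0.1077]
ee_rot: [[0.046, 0.001, 0.999], [-0.999, 0.0, 0.046], [-0.0, -1.0, 0.001]]
ft_force: [0.9, 0.7, 0.6]
opening: 0.0853
```

>>> drive_tool:
  deltas:
    - [-0.0587, 0.0727, 0, 0, 1]
    - [0, 0, 0, 0, 1]
    - [0, 0, -0.04, 0, 1]
    - [0, 0, -0.04, 0, 1]
    - [0, 0, 0, 0, 1]

```text
clock: 5.65
eef_pos: [0.466, 0.0606, 0.0657]
ee_rot: [[0.046, -0.003, 0.999], [-0.999, 0.0, 0.046], [-0.0, -1.0, -0.003]]
ft_force: [-0.2, 0.4, 0.7]
opening: 0.0854
```

```bash
python3 -c "
from h import *
wrist('w2',.025,.045)"
```

```text
[0.466  0.0606 0.0657] 0.08539006463898131
[230, 158, 59, 151, 6121] [0.026 0.031 0.032] (array([461.7,  59.8]), array([96.1, 32.1]), 2.4)
[42, 192, 82, 76, 4698] [0.029 0.038 0.04 ] (array([463.9, 161.9]), array([43.3, 44.9]), 46.2)
[419, 200, 83, 74, 4609] [0.028 0.038 0.04 ] (array([469.4, -58. ]), array([44.5, 43.3]), 73.4)
[237, 310, 41, 24, 676] [0.025 0.029 0.031] (array([405.5,  57.7]), array([14.1, 25.9]), 1.0)
```

>>> drive_tool:
  deltas:
    - [0, -0.001, -0.06, 0, 1]
    - [0, 0, -0.05, 0, 1]
    - [0, 0, -0.016, 0, 1]
    - [0, 0, 0, 0, -1]
    - [0, 0, 0, 0, -1]

```text
clock: 6.2
eef_pos: [0.4678, 0.0601, 0.0056]
ee_rot: [[0.046, 0.001, 0.999], [-0.999, 0.0, 0.046], [0.0, -1.0, 0.001]]
ft_force: [-0.0, -0.8, -0.8]
opening: 0.0585
```

>>> drive_tool:
  deltas:
    - [0, 0, 0, 0, -1]
    - [0, 0, 0, 0, -1]
    - [0, 0, 0, 0, -1]
    - [0, 0, 0.04, 0, -1]
    - [0, 0, 0.08, 0, -1]

```text
clock: 6.7
eef_pos: [0.4655, 0.0602, 0.0634]
ee_rot: [[0.046, -0.004, 0.999], [-0.999, 0.0, 0.046], [-0.0, -1.0, -0.004]]
ft_force: [1.0, 0.4, 0.2]
opening: 0.0311
```

>>> drive_tool:
  deltas:
    - [0, 0, 0.07, 0, -1]
    - [0.0737, -0.0463, 0, -0.039, -1]
    - [0.0737, -0.0463, 0, -0.039, -1]
    - [0.0737, -0.0463, 0, 0, -1]
    - [0.0737, -0.0463, 0, 0, -1]

```text
clock: 7.2
eef_pos: [0.6158, -0.0334, 0.1]
ee_rot: [[-0.198, 0.001, 0.98], [-0.98, -0.0, -0.198], [-0.0, -1.0, 0.001]]
ft_force: [0.7, -1.2, 0.1]
opening: 0.0313
```

>>> drive_tool:
  deltas:
    - [0.0737, -0.0463, 0, 0, -1]
    - [0.0737, -0.0463, 0, 0, -1]
    - [0, 0, -0.04, 0, -1]
    - [0, 0, -0.04, 0, -1]
    - [0, 0, 0, 0, -1]

```text
clock: 7.7
eef_pos: [0.6868, -0.0786, 0.0566]
ee_rot: [[-0.198, -0.004, 0.98], [-0.98, 0.001, -0.198], [-0.0, -1.0, -0.004]]
ft_force: [-0.4, -0.2, -0.4]
opening: 0.0317
```

>>> drive_tool:
  deltas:
    - [0, 0, -0.05, 0, -1]
    - [0, 0, -0.03, 0, -1]
    - [0, 0, -0.012, 0, -1]
    - [0, 0, 0, 0, -1]
    - [0, 0, 0, 0, 0.05]

```text
clock: 8.2
eef_pos: [0.6885, -0.0788, 0.0144]
ee_rot: [[-0.197, 0.001, 0.98], [-0.98, -0.0, -0.197], [-0.0, -1.0, 0.001]]
ft_force: [0.1, -0.2, 0.5]
opening: 0.0443
```

>>> drive_tool:
  deltas:
    - [0, 0, 0, 0, 0.05]
    - [0, 0, 0, 0, 0.05]
    - [0, 0, 0.08, 0, 0.05]
    - [0, 0, 0.1, 0, 1]
    - [0, 0, 0, 0, 1]

```text
clock: 8.7
eef_pos: [0.6908, -0.0793, 0.1113]
ee_rot: [[-0.197, 0.01, 0.98], [-0.98, -0.002, -0.197], [0.0, -1.0, 0.011]]
ft_force: [0.6, 0.4, -0.3]
opening: 0.0719
```

>>> drive_tool:
  deltas:
    - [-0.0884, 0.009, 0, 0, 1]
    - [-0.0884, 0.009, 0, 0, 1]
    - [-0.0884, 0.009, 0, 0, 1]
    - [-0.0884, 0.009, 0, 0, 1]
    - [-0.0884, 0.009, 0, 0, 1]

```text
clock: 9.2
eef_pos: [0.4654, -0.056, 0.1034]
ee_rot: [[-0.197, 0.001, 0.98], [-0.98, -0.0, -0.197], [-0.0, -1.0, 0.001]]
ft_force: [0.7, -0.7, 0.5]
opening: 0.0853
```

>>> drive_tool:
  deltas:
    - [0, 0, 0, 0, 1]
    - [0, 0, 0, 0, 1]
    - [0, 0, -0.04, 0, 1]
    - [0, 0, -0.04, 0, 1]
    - [0, 0, 0, 0, 1]

```text
clock: 9.7
eef_pos: [0.4669, -0.0561, 0.0614]
ee_rot: [[-0.198, -0.003, 0.98], [-0.98, 0.001, -0.198], [-0.0, -1.0, -0.003]]
ft_force: [-0.5, 0.4, 0.5]
opening: 0.0852
```

```bash
python3 - <<'E'
from h import *
wrist('w3',.028,.045)
p,d=env.grab_frame("top");cv2.imwrite("pics/top1.png",cv2.resize(p[90:260,80:420],None,fx=2.3,fy=2.3));W=cloud("top",d)
m=((d>0)&(W[...,2]>.02)&(W[...,2]<.06)&(W[...,0]>.57)&(W[...,0]<.75)&(abs(W[...,1]+.12)<.12)).astype(np.uint8)
k,L,st,_=cv2.connectedComponentsWithStats(m)
A=np.radians(-11.3)
for i in range(1,k):
    if st[i,4]>60:
        r=rect(W[L==i][:,:2]);v=r[0]-[663.9,-117.5];print(st[i].tolist(),np.percentile(W[L==i][:,2],[5,50,95]).round(3),r,v@[np.cos(A),np.sin(A)],v@[-np.sin(A),np.cos(A)])
E
```

```text
[ 0.4669 -0.0561  0.0614] 0.08518303337775947
[221, 195, 80, 76, 4717] [0.033 0.038 0.04 ] (array([469.5, -58.3]), array([43.5, 43.2]), 2.7)
[277, 120, 18, 41, 387] [0.025 0.034 0.038] (array([673.1, -74.9]), array([ 32. , 111.1]), 78.5) 0.6743491138976303 43.57688898111688
[307, 126, 17, 40, 405] [0.024 0.034 0.038] (array([ 657.2, -159.5]), array([ 32.6, 111.1]), 79.6) 1.659619845923503 -42.4986548253826
```

View pics/top1.png

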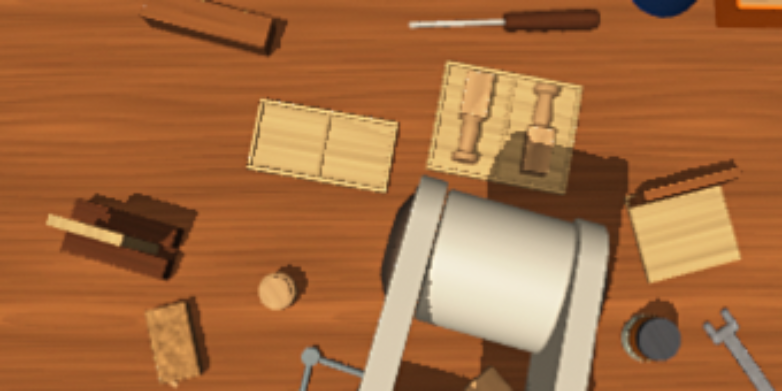

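>>> drive_tool:
  deltas:
    - [0.002, -0.002, -0.06, 0, 1]
    - [0, 0, -0.04, 0, 1]
    - [0, 0, -0.016, 0, 1]
    - [0, 0, 0, 0, -1]
    - [0, 0, 0, 0, -1]

```text
clock: 10.3
eef_pos: [0.4689, -0.0574, 0.0064]
ee_rot: [[-0.197, 0.001, 0.98], [-0.98, -0.0, -0.197], [-0.0, -1.0, 0.001]]
ft_force: [-0.3, -0.8, 0.5]
opening: 0.0589
```

>>> drive_tool:
  deltas:
    - [0, 0, 0, 0, -1]
    - [0, 0, 0, 0, -1]
    - [0, 0, 0.04, 0, -1]
    - [0, 0, 0.08, 0, -1]
    - [0, 0, 0.07, 0, -1]

```text
clock: 10.8
eef_pos: [0.4681, -0.0572, 0.1025]
ee_rot: [[-0.197, 0.001, 0.98], [-0.98, -0.0, -0.197], [-0.0, -1.0, 0.001]]
ft_force: [0.3, 0.1, -0.6]
opening: 0.043
```

>>> drive_tool:
  deltas:
    - [0.0664, 0.0504, 0, 0, -1]
    - [0.0664, 0.0504, 0, 0, -1]
    - [0.0664, 0.0504, 0, 0, -1]
    - [0.0664, 0.0504, 0, 0, -1]
    - [0.0664, 0.0504, 0, 0, -1]

```text
clock: 11.3
eef_pos: [0.6354, 0.0701, 0.1012]
ee_rot: [[-0.197, 0.001, 0.98], [-0.98, 0.0, -0.197], [-0.0, -1.0, 0.001]]
ft_force: [0.2, -0.3, 0.1]
opening: 0.0425
```

>>> drive_tool:
  deltas:
    - [0, 0, 0, 0, -1]
    - [0, 0, -0.04, 0, -1]
    - [0, 0, -0.06, 0, -1]
    - [0, 0, -0.05, 0, -1]
    - [0, 0, 0, 0, -1]

```text
clock: 11.8
eef_pos: [0.6321, 0.0685, 0.0227]
ee_rot: [[-0.198, -0.005, 0.98], [-0.98, 0.0, -0.198], [0.001, -1.0, -0.005]]
ft_force: [-0.3, -0.8, -0.3]
opening: 0.0427
```

>>> drive_tool:
  deltas:
    - [0.002, 0, -0.02, 0, -1]
    - [0, 0, -0.008, 0, -1]
    - [0, 0, 0, 0, -1]
    - [0, 0, 0, 0, -1]
    - [0, 0, 0, 0, 0.3]

```text
clock: 12.3
eef_pos: [0.6353, 0.0688, 0.0119]
ee_rot: [[-0.198, 0.001, 0.98], [-0.98, 0.0, -0.198], [-0.0, -1.0, 0.001]]
ft_force: [0.3, -0.0, -0.4]
opening: 0.055
```

>>> drive_tool:
  deltas:
    - [0, 0, 0, 0, 0.3]
    - [0, 0, 0, 0, 0.3]
    - [0, 0, 0.08, 0, 0.3]
    - [0, 0, 0.1, 0, 1]
    - [0, 0, 0, 0, 1]

```text
clock: 12.8
eef_pos: [0.6378, 0.0688, 0.1084]
ee_rot: [[-0.197, 0.01, 0.98], [-0.98, 0.0, -0.197], [-0.002, -1.0, 0.01]]
ft_force: [0.2, -0.4, 0.5]
opening: 0.0818
```

>>> drive_tool:
  deltas:
    - [-0.0692, 0.0375, 0, 0, 1]
    - [-0.0692, 0.0375, 0, 0, 1]
    - [-0.0692, 0.0375, 0, 0, 1]
    - [-0.0692, 0.0375, 0, 0, 1]
    - [-0.0692, 0.0375, 0, 0, 1]

```text
clock: 13.3
eef_pos: [0.4606, 0.1631, 0.1012]
ee_rot: [[-0.198, 0.0, 0.98], [-0.98, 0.0, -0.198], [-0.0, -1.0, 0.0]]
ft_force: [0.1, -0.2, 0.4]
opening: 0.0851
```

>>> drive_tool:
  deltas:
    - [0, 0, 0, 0, 1]
    - [0, 0, -0.04, 0, 1]
    - [0, 0, -0.04, 0, 1]
    - [0, 0, 0, 0, 1]
    - [0, 0, 0, 0, 1]

```text
clock: 13.8
eef_pos: [0.4624, 0.1624, 0.0617]
ee_rot: [[-0.198, -0.0, 0.98], [-0.98, 0.0, -0.198], [-0.0, -1.0, -0.0]]
ft_force: [0.2, 0.4, 0.3]
opening: 0.0857
```

```bash
python3 - <<'E'
from h import *
wrist('w4',.028,.055)
p,d=env.grab_frame("top");W=cloud("top",d)
m=((d>0)&(W[...,2]>.02)&(W[...,2]<.06)&(W[...,0]>.58)&(W[...,0]<.7)&(abs(W[...,1]-.11)<.1)).astype(np.uint8)
print(rect(W[m>0][:,:2]),np.percentile(W[m>0][:,2],[50,95]))
E
```

```text
[0.4624 0.1624 0.0617] 0.08574270522971335
[0, 141, 15, 48, 555] [0.028 0.031 0.033] (array([530.1, 286.4]), array([ 6.2, 25.7]), 69.7)
[219, 196, 80, 77, 4695] [0.033 0.038 0.04 ] (array([464. , 161.7]), array([43.8, 43.5]), 23.1)
[0, 211, 22, 45, 849] [0.029 0.032 0.033] (array([492.9, 301.5]), array([12., 26.]), 72.0)
(array([633. ,  69.8]), array([41.9, 41.5]), 42.6) [0.04107454 0.0458629 ]
```

Bun 1 stands in its bay (633, 70; top at 45 mm). Take bun 2.

>>> drive_tool:
  deltas:
    - [0.001, 0, -0.06, 0, 1]
    - [0, 0, -0.04, 0, 1]
    - [0, 0, -0.014, 0, 1]
    - [0, 0, 0, 0, -1]
    - [0, 0, 0, 0, -1]

```text
clock: 14.4
eef_pos: [0.4632, 0.1626, 0.0054]
ee_rot: [[-0.198, 0.001, 0.98], [-0.98, 0.0, -0.198], [-0.001, -1.0, 0.001]]
ft_force: [-0.4, -0.6, -0.2]
opening: 0.0589
```

>>> drive_tool:
  deltas:
    - [0, 0, 0, 0, -1]
    - [0, 0, 0, 0, -1]
    - [0, 0, 0.04, 0, -1]
    - [0, 0, 0.08, 0, -1]
    - [0, 0, 0.07, 0, -1]

```text
clock: 14.9
eef_pos: [0.4625, 0.1625, 0.1015]
ee_rot: [[-0.198, 0.001, 0.98], [-0.98, 0.0, -0.198], [-0.0, -1.0, 0.001]]
ft_force: [1.0, 0.4, -1.0]
opening: 0.0428
```

>>> drive_tool:
  deltas:
    - [0.0752, -0.004, 0, 0, -1]
    - [0.0752, -0.004, 0, 0, -1]
    - [0.0752, -0.004, 0, 0, -1]
    - [0.0752, -0.004, 0, 0, -1]
    - [0.0752, -0.004, 0, 0, -1]

```text
clock: 15.4
eef_pos: [0.6522, 0.1524, 0.1001]
ee_rot: [[-0.198, 0.001, 0.98], [-0.98, 0.0, -0.198], [-0.0, -1.0, 0.001]]
ft_force: [0.3, 0.2, 0.2]
opening: 0.0428
```

>>> drive_tool:
  deltas:
    - [0, 0, 0, 0, -1]
    - [0, 0, -0.04, 0, -1]
    - [0, 0, -0.06, 0, -1]
    - [0, 0, -0.04, 0, -1]
    - [0, 0, 0, 0, -1]

```text
clock: 15.9
eef_pos: [0.6488, 0.1524, 0.0271]
ee_rot: [[-0.197, -0.004, 0.98], [-0.98, -0.0, -0.197], [0.001, -1.0, -0.004]]
ft_force: [-0.0, -0.6, -0.1]
opening: 0.0427
```

>>> drive_tool:
  deltas:
    - [0.002, 0, -0.025, 0, -1]
    - [0, 0, -0.012, 0, -1]
    - [0, 0, 0, 0, -1]
    - [0, 0, 0, 0, -1]
    - [0, 0, 0, 0, 0.3]

```text
clock: 16.4
eef_pos: [0.6517, 0.1526, 0.0112]
ee_rot: [[-0.197, 0.001, 0.98], [-0.98, 0.0, -0.197], [-0.0, -1.0, 0.001]]
ft_force: [0.3, 0.4, 0.1]
opening: 0.0551
```

>>> drive_tool:
  deltas:
    - [0, 0, 0, 0, 0.3]
    - [0, 0, 0, 0, 0.3]
    - [0, 0, 0.08, 0, 0.3]
    - [0, 0, 0.1, 0, 1]
    - [0, 0, 0.1, 0, 1]

```text
clock: 16.9
eef_pos: [0.6511, 0.1525, 0.1523]
ee_rot: [[-0.198, -0.001, 0.98], [-0.98, -0.0, -0.198], [0.0, -1.0, -0.001]]
ft_force: [1.6, 0.7, 0.6]
opening: 0.0819
```

>>> drive_tool:
  deltas:
    - [0, 0, 0.07, 0.0471, 1]
    - [-0.025, 0.0403, 0.07, 0.0471, 1]
    - [-0.025, 0.0403, 0, 0.0471, 1]
    - [-0.025, 0.0403, 0, 0.0471, 1]
    - [-0.025, 0.0403, 0, 0.0471, 1]

```text
clock: 17.4
eef_pos: [0.601, 0.2338, 0.2211]
ee_rot: [[0.52, 0.0, 0.854], [-0.854, 0.0, 0.52], [-0.0, -1.0, 0.0]]
ft_force: [0.1, 0.4, 0.7]
opening: 0.0852
```

>>> drive_tool:
  deltas:
    - [-0.025, 0.0403, 0, 0.0471, 1]
    - [-0.025, 0.0403, 0, 0.0471, 1]
    - [-0.025, 0.0403, 0, 0.0471, 1]
    - [-0.025, 0.0403, 0, 0.0471, 1]
    - [-0.025, 0.0403, 0, 0.0471, 1]

```text
clock: 17.9
eef_pos: [0.5384, 0.3347, 0.2209]
ee_rot: [[0.96, 0.0, 0.28], [-0.28, 0.0, 0.96], [0.0, -1.0, 0.0]]
ft_force: [-0.0, -0.5, -0.1]
opening: 0.0853
```

>>> drive_tool:
  deltas:
    - [-0.025, 0.0403, 0, 0, 1]
    - [0, 0, 0, 0, 1]
    - [0, 0, 0, 0, 1]
    - [0, 0, 0, 0, 1]
    - [0, 0, 0, 0, 1]

```text
clock: 18.4
eef_pos: [0.527, 0.3533, 0.2207]
ee_rot: [[0.958, -0.0, 0.287], [-0.287, -0.0, 0.958], [-0.0, -1.0, -0.0]]
ft_force: [-0.6, -0.5, -0.1]
opening: 0.0852
```

```bash
python3 - <<'E'
from h import *
p,d,W=wrist('w5',.128,.146)
p,d=env.grab_frame("top");W=cloud("top",d)
m=((d>0)&(W[...,2]>.02)&(W[...,2]<.06)&(W[...,0]>.58)&(W[...,0]<.72)&(abs(W[...,1]-.11)<.1)).astype(np.uint8)
k,L,st,_=cv2.connectedComponentsWithStats(m)
A=np.radians(-10.7)
for i in range(1,k):
    if st[i,4]>40: 
        r=rect(W[L==i][:,:2]);v=r[0]-[642.6,110.6];print(r,np.percentile(W[L==i][:,2],[50,95]),v@[np.cos(A),np.sin(A)],v@[-np.sin(A),np.cos(A)])
E
```

```text
[0.527  0.3533 0.2207] 0.08522760533248462
[249, 146, 18, 116, 1954] [0.136 0.137 0.138] (array([528.6, 353.7]), array([85.4, 11.9]), 73.1)
(array([649.5, 153.3]), array([42.4, 42. ]), 1.7) [0.04160742 0.04587688] -1.1479361808132262 43.23866605857286
(array([632.9,  69.8]), array([41.6, 41.3]), 45.4) [0.04098827 0.04594143] -1.956146218741563 -41.8915682682196
```

View pics/w5.png

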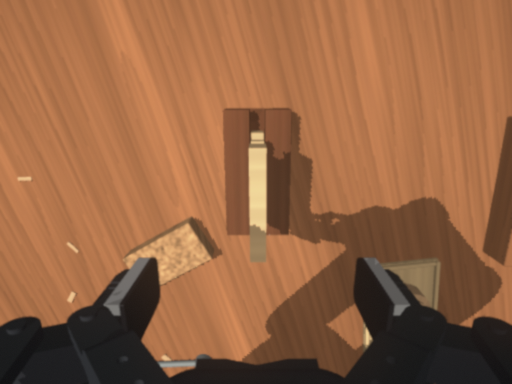

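>>> drive_tool:
  deltas:
    - [0.002, 0, -0.06, 0, 1]
    - [0, 0, -0.08, 0, 1]
    - [0, 0, -0.06, 0, 1]
    - [0, 0, -0.036, 0, 1]
    - [0, 0, 0, 0, 1]

```text
clock: 19.0
eef_pos: [0.5266, 0.3531, 0.1001]
ee_rot: [[0.958, -0.004, 0.286], [-0.286, -0.002, 0.958], [-0.003, -1.0, -0.003]]
ft_force: [-0.3, -0.3, 0.9]
opening: 0.0854
```

>>> drive_tool:
  deltas:
    - [0, 0, 0, 0, -1]
    - [0, 0, 0, 0, -1]
    - [0, 0, 0, 0, -1]
    - [0, 0, 0, 0, -1]
    - [0, 0, 0, 0, -1]

```text
clock: 19.5
eef_pos: [0.5277, 0.3541, 0.1032]
ee_rot: [[0.958, 0.0, 0.286], [-0.286, 0.0, 0.958], [0.0, -1.0, 0.0]]
ft_force: [0.0, -0.8, 0.4]
opening: 0.0124
```

>>> drive_tool:
  deltas:
    - [0, 0, 0, 0, -1]
    - [0, 0, 0, 0, -1]
    - [0, 0, 0, 0, -1]
    - [0, 0, 0, 0, -1]
    - [0, 0, 0, 0, -1]

```text
clock: 20.0
eef_pos: [0.5278, 0.3542, 0.1033]
ee_rot: [[0.958, 0.001, 0.286], [-0.286, 0.0, 0.958], [0.001, -1.0, 0.001]]
ft_force: [-1.0, 0.7, 5.9]
opening: 0.0114
```

>>> drive_tool:
  deltas:
    - [0, 0, 0.02, 0, -1]
    - [0, 0, 0.04, 0, -1]
    - [0, 0, 0.08, 0, -1]
    - [0, 0, 0.08, 0, -1]
    - [0, 0, 0.06, 0, -1]
  newtons: 50

```text
clock: 20.5
eef_pos: [0.5275, 0.3541, 0.246]
ee_rot: [[0.958, 0.002, 0.286], [-0.286, 0.001, 0.958], [0.001, -1.0, 0.001]]
ft_force: [0.2, 0.1, -1.3]
opening: 0.0116
```

>>> drive_tool:
  deltas:
    - [0.0028, -0.05, 0, 0, -1]
    - [0.0028, -0.0917, 0, 0, -1]
    - [0.0028, -0.0917, 0, 0, -1]
    - [0.0028, -0.0917, 0, 0.0337, -1]
    - [0.0028, -0.0917, 0, 0.0337, -1]

```text
clock: 21.0
eef_pos: [0.5341, 0.144, 0.2433]
ee_rot: [[0.997, 0.0, 0.074], [-0.074, -0.0, 0.997], [0.0, -1.0, -0.0]]
ft_force: [1.0, 1.0, -1.6]
opening: 0.0116
```

>>> drive_tool:
  deltas:
    - [0.0028, -0.0917, 0, 0.0337, -1]
    - [0.0028, -0.0917, 0, 0.0337, -1]
    - [0.0028, -0.0917, 0, 0.0337, -1]
    - [0.0028, -0.0917, 0, 0, -1]
    - [0.0028, -0.0917, 0, 0, -1]

```text
clock: 21.5
eef_pos: [0.5411, -0.0854, 0.2434]
ee_rot: [[0.971, 0.0, -0.237], [0.237, -0.0, 0.971], [0.0, -1.0, -0.0]]
ft_force: [1.0, 0.2, -2.0]
opening: 0.0116
```

>>> drive_tool:
  deltas:
    - [0.0028, -0.0917, 0, 0, -1]
    - [0.0028, -0.0917, 0, 0, -1]
    - [0.0028, -0.0917, 0, 0, -1]
    - [0.0028, -0.0917, 0, 0, -1]
    - [0.0028, -0.06, 0, 0, -1]

```text
clock: 22.0
eef_pos: [0.5479, -0.2999, 0.243]
ee_rot: [[0.972, -0.0, -0.236], [0.236, -0.0, 0.972], [-0.0, -1.0, -0.0]]
ft_force: [-0.3, 0.4, 0.1]
opening: 0.0113
```

>>> drive_tool:
  deltas:
    - [0.002, -0.067, 0, 0, -1]
    - [0, 0, -0.06, 0, -1]
    - [0, 0, -0.08, 0, -1]
    - [0, 0, -0.07, 0, -1]
    - [0, 0, -0.03, 0, -1]

```text
clock: 22.5
eef_pos: [0.5484, -0.3298, 0.1197]
ee_rot: [[0.972, -0.003, -0.237], [0.237, 0.003, 0.972], [-0.003, -1.0, 0.003]]
ft_force: [0.0, -0.1, -0.2]
opening: 0.011
```

>>> drive_tool:
  deltas:
    - [0, 0, 0, 0, -1]
    - [0, 0, 0, 0, -1]
    - [0, 0, 0, 0, -1]
    - [0, 0, 0, 0, -1]
    - [0, 0, 0, 0, -1]

```text
clock: 23.0
eef_pos: [0.5498, -0.3307, 0.1238]
ee_rot: [[0.971, 0.001, -0.237], [0.237, -0.001, 0.971], [0.001, -1.0, -0.001]]
ft_force: [0.3, 0.3, -1.0]
opening: 0.0114
```

```bash
python3 - <<'E'
from h import *
p,d=env.grab_frame("scene");cv2.imwrite("pics/sc1.png",cv2.resize(p[60:190,90:260],None,fx=4,fy=4));print(env.observe()['eef_pos'],env.observe()['ft_force'])
E
```

```text
[ 0.54973198 -0.33060933  0.12350931] [-0.35830631  0.05189142 -1.21146161]
```

View pics/sc1.png

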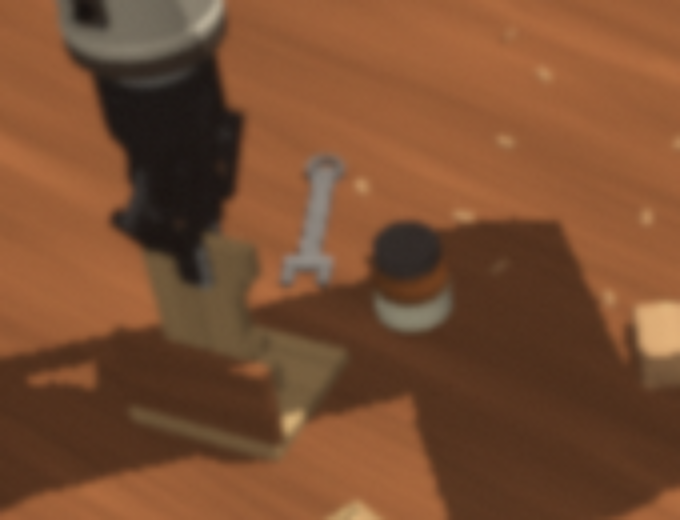

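>>> drive_tool:
  deltas:
    - [0, -0.004, -0.02, 0, -1]
    - [0, 0, -0.012, 0, -1]
    - [0, 0, -0.002, 0, -1]
    - [0, 0, 0, 0, -1]
    - [0, 0, 0, 0, -1]

```text
clock: 23.55
eef_pos: [0.5494, -0.3324, 0.1052]
ee_rot: [[0.971, -0.001, -0.237], [0.237, 0.0, 0.971], [-0.001, -1.0, 0.001]]
ft_force: [0.1, -0.9, -1.4]
opening: 0.0112
```

>>> drive_tool:
  deltas:
    - [0, 0, 0, 0, -1]
    - [0, 0, 0, 0, -1]
    - [0, 0, 0, 0, -1]
    - [0, 0, 0, 0, -1]
    - [0, 0, 0, 0, -1]

```text
clock: 24.05
eef_pos: [0.5495, -0.3325, 0.1058]
ee_rot: [[0.971, -0.0, -0.237], [0.237, 0.0, 0.971], [-0.0, -1.0, 0.0]]
ft_force: [0.3, -0.6, -1.1]
opening: 0.0114
```

>>> drive_tool:
  deltas:
    - [0, 0, 0, 0, -0.2]
    - [0, 0, 0, 0, -0.2]
    - [0, 0, 0, 0, -0.2]
    - [0, 0, 0, 0, -0.2]
    - [0, 0, 0, 0, -0.2]

```text
clock: 24.55
eef_pos: [0.5495, -0.3325, 0.1058]
ee_rot: [[0.971, -0.0, -0.237], [0.237, -0.0, 0.971], [-0.0, -1.0, -0.0]]
ft_force: [-0.8, 0.3, 0.0]
opening: 0.034
```

>>> drive_tool:
  deltas:
    - [0.005, 0.0012, 0, 0, -0.2]
    - [0.005, 0.0012, 0, 0, -0.2]
    - [0.005, 0.0012, 0, 0, -0.2]
    - [0.005, 0.0012, 0, 0, -0.2]
    - [0.005, 0.0012, 0, 0, -0.2]

```text
clock: 25.05
eef_pos: [0.5623, -0.3294, 0.1057]
ee_rot: [[0.971, -0.0, -0.237], [0.237, 0.0, 0.971], [-0.0, -1.0, 0.0]]
ft_force: [0.4, 0.9, -0.2]
opening: 0.0344
```

>>> drive_tool:
  deltas:
    - [0.005, 0.0012, 0, 0, -0.2]
    - [0.005, 0.0012, 0, 0, -0.2]
    - [0.005, 0.0012, 0, 0, -0.2]
    - [0.005, 0.0012, 0, 0, -0.2]
    - [0.005, 0.0012, 0, 0, -0.2]

```text
clock: 25.55
eef_pos: [0.5747, -0.3265, 0.1057]
ee_rot: [[0.971, -0.0, -0.237], [0.237, -0.0, 0.971], [-0.0, -1.0, 0.0]]
ft_force: [0.1, -0.7, -0.6]
opening: 0.0339
```

```bash
cat > s.py <<'E'
import sys
from h import *
p,d=env.grab_frame("scene");cv2.imwrite(f"pics/{sys.argv[1]}.png",cv2.resize(p[60:190,90:260],None,fx=4,fy=4));print(env.observe()['eef_pos'],env.observe()['ft_force'])
E
python3 s.py sc2
```

```text
[ 0.57500963 -0.32636612  0.1057508 ] [-0.13008118 -0.77054809  0.55421921]
```

View pics/sc2.png

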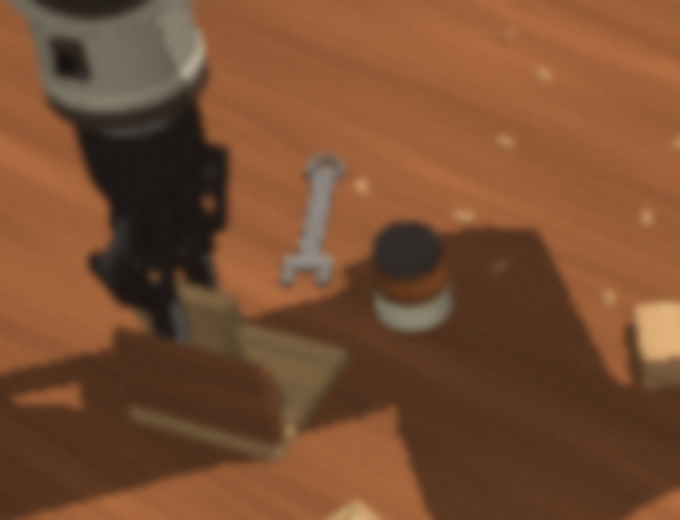

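```bash
cat > q.py <<'E'
from h import *
A=np.radians(13.7);e=np.array([np.cos(A),np.sin(A)]);f=np.array([-e[1],e[0]])
for n in ("scene","top"):
    p,d=env.grab_frame(n);W=cloud(n,d);v=W[...,:2]-[.5345,-.337];X=v@e*1000;Y=v@f*1000;Z=W[...,2]*1000
    for z0 in range(15,150,10):
        m=(d>0)&(abs(Y)<50)&(X>-60)&(X<110)&(abs(Z-z0)<5)&(p.max(2)>50)&(p.max(2).astype(int)-p.min(2)>20)
        if m.sum()>4: print(n,z0,m.sum(),"x",np.percentile(X[m],[5,50,95]).round(),"y",np.percentile(Y[m],[5,95]).round())
E
python3 q.py
```

```text
scene 15 261 x [-53. -21.  53.] y [-28.  48.]
scene 25 71 x [17. 51. 53.] y [-45.  44.]
scene 35 82 x [47. 51. 53.] y [-43.  46.]
scene 45 77 x [49. 51. 53.] y [-43.  45.]
scene 55 76 x [48. 51. 53.] y [-43.  46.]
scene 65 76 x [48. 51. 53.] y [-44.  44.]
scene 75 109 x [35. 50. 52.] y [-44.  43.]
scene 85 113 x [37. 44. 51.] y [-42.  42.]
scene 95 25 x [41. 43. 45.] y [-37.  30.]
scene 105 28 x [42. 46. 62.] y [-38.  32.]
scene 115 39 x [20. 48. 52.] y [-5. 43.]
scene 125 39 x [16. 51. 54.] y [-5. 43.]
scene 135 66 x [42. 50. 56.] y [10. 43.]
scene 145 9 x [16. 47. 61.] y [ 9. 20.]
top 15 32 x [-3. 14. 40.] y [26. 48.]
top 25 16 x [12. 15. 41.] y [23. 45.]
top 35 29 x [15. 20. 41.] y [26. 44.]
top 45 8 x [19. 27. 41.] y [20. 40.]
top 55 31 x [22. 29. 41.] y [26. 39.]
top 65 12 x [24. 29. 39.] y [25. 41.]
top 75 27 x [29. 46. 53.] y [26. 49.]
top 85 15 x [31. 43. 52.] y [25. 45.]
top 105 7 x [36. 37. 56.] y [17. 35.]
top 115 16 x [39. 41. 61.] y [13. 44.]
top 125 20 x [40. 44. 54.] y [26. 44.]
top 135 52 x [45. 51. 57.] y [20. 43.]
```

>>> drive_tool:
  deltas:
    - [0, 0, 0, 0, 0.6]
    - [0, 0, 0, 0, 0.6]
    - [0, 0, 0, 0, 0.6]
    - [0, 0, 0, 0, 0.6]
    - [0, 0, 0, 0, 0.6]

```text
clock: 26.2
eef_pos: [0.5745, -0.3266, 0.1058]
ee_rot: [[0.971, -0.0, -0.237], [0.237, -0.0, 0.971], [-0.0, -1.0, -0.0]]
ft_force: [-0.4, -0.1, 0.3]
opening: 0.0687
```

>>> drive_tool:
  deltas:
    - [0, 0, 0.03, 0, 0.6]
    - [0, 0, 0.05, 0, 0.6]
    - [0, 0, 0.08, 0, 0.6]
    - [0, 0, 0.08, 0, 0.6]
    - [0, 0, 0.06, 0, 0.6]

```text
clock: 26.7
eef_pos: [0.5746, -0.3265, 0.2599]
ee_rot: [[0.971, 0.002, -0.237], [0.237, -0.002, 0.971], [0.002, -1.0, -0.002]]
ft_force: [-0.2, -0.5, 0.6]
opening: 0.0685
```

>>> drive_tool:
  deltas:
    - [-0.08, 0.02, 0.02, 0, 0.6]
    - [-0.08, 0.02, 0, 0, 0.6]
    - [-0.08, 0.02, 0, 0, 0.6]
    - [-0.08, 0.02, 0, 0, 0.6]
    - [-0.08, 0.02, 0, 0, 0.6]

```text
clock: 27.2
eef_pos: [0.373, -0.2758, 0.2668]
ee_rot: [[0.971, 0.001, -0.237], [0.237, -0.001, 0.971], [0.0, -1.0, -0.001]]
ft_force: [-0.3, -0.2, 1.5]
opening: 0.0683
```

```bash
python3 q.py; python3 - <<'E'
from h import *
for n in("scene","top"):
    p,d=env.grab_frame(n);cv2.imwrite(f"pics/end_{n}.png",p if n=="scene" else cv2.resize(p[90:260,80:420],None,fx=2.3,fy=2.3));W=cloud(n,d)
    ok=(d>0)&(W[...,0]>.33)&(W[...,0]<.75)&(abs(W[...,1])<.45)
    k,L,st,_=cv2.connectedComponentsWithStats((ok&(W[...,2]>.02)&(W[...,2]<.15)).astype(np.uint8))
    for i in range(1,k):
        if st[i,4]>100: print(n,np.percentile(W[L==i][:,2],95).round(3),rect(W[L==i][:,:2]))
E
```

```text
scene 15 279 x [-53. -19.  54.] y [-36.  47.]
scene 25 80 x [17. 51. 53.] y [-47.  44.]
scene 35 73 x [49. 51. 53.] y [-42.  46.]
scene 45 74 x [48. 51. 53.] y [-45.  43.]
scene 55 70 x [49. 51. 53.] y [-46.  45.]
scene 65 83 x [48. 51. 53.] y [-43.  44.]
scene 75 99 x [32. 50. 53.] y [-45.  42.]
scene 85 135 x [38. 45. 52.] y [-41.  44.]
scene 95 43 x [41. 43. 45.] y [-37.  28.]
scene 105 38 x [44. 45. 47.] y [-39.  30.]
scene 115 55 x [46. 48. 51.] y [-32.  42.]
scene 125 51 x [45. 51. 53.] y [-35.  43.]
scene 135 148 x [44. 51. 55.] y [-37.  41.]
scene 145 8 x [45. 47. 53.] y [-26.  25.]
top 15 265 x [-51. -18.  28.] y [-45.  45.]
top 25 41 x [11. 13. 21.] y [-33.  44.]
top 35 58 x [14. 17. 30.] y [-32.  45.]
top 45 32 x [18. 19. 41.] y [-33.  39.]
top 55 59 x [20. 23. 35.] y [-33.  40.]
top 65 41 x [23. 25. 37.] y [-33.  38.]
top 75 54 x [26. 29. 52.] y [-37.  46.]
top 85 46 x [29. 31. 46.] y [-33.  46.]
top 95 35 x [32. 34. 35.] y [-36.  24.]
top 105 41 x [35. 37. 38.] y [-36.  33.]
top 115 44 x [39. 40. 48.] y [-33.  44.]
top 125 54 x [41. 43. 50.] y [-37.  44.]
top 135 180 x [
[... 471 characters left out ...]
8]), 74.0)
scene 0.036 (array([545.5, 348. ]), array([131. ,  28.7]), 74.0)
scene 0.047 (array([650.2, 154.9]), array([44., 42.]), 36.7)
top 0.038 (array([673.1, -74.9]), array([ 31.9, 111.2]), 78.5)
top 0.038 (array([ 657.3, -159.5]), array([ 32.9, 111.5]), 79.6)
top 0.046 (array([649.9, 153.1]), array([42.6, 41.8]), 0.1)
top 0.046 (array([632.8,  69.7]), array([42. , 41.4]), 44.5)
top 0.136 (array([ 567.7, -328.5]), array([ 46.7, 120.8]), 14.1)
top 0.035 (array([545.9, 348.2]), array([130.5,  26.1]), 73.3)
top 0.035 (array([506.3, 358.8]), array([131.4,  26.4]), 73.6)
top 0.028 (array([401.1, 289.9]), array([87.7, 49. ]), 13.6)
top 0.074 (array([ 400.8, -278.5]), array([51.6, 52.7]), 38.5)
```

View pics/end_top.png

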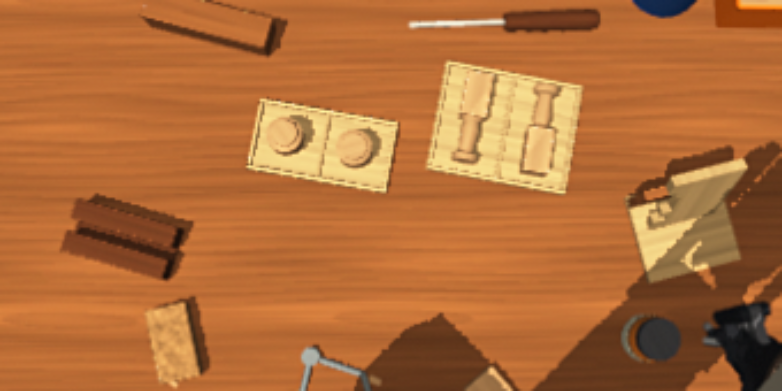

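View pics/end_scene.png

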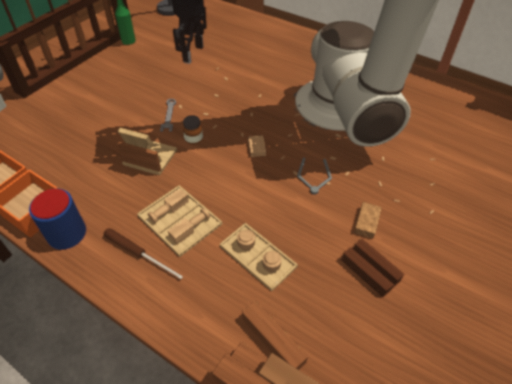

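```bash
python3 -c "
from cell import env
print(env.observe()['ft_force']);print(env.sign_off())"
```

```text
[ 0.64365833 -0.47024001 -0.18056872]
the job is handed in; nothing more can be done
None
```

I finished the bench and handed the job in at about 27 s of the 128 s allowed. `sign_off` gives no verdict, so the figures below are my last camera measurements; none of them failed.

- **Legs:** there is one in each long bay. They sit within about 2 mm of the bay centres and within about 1° of the tray's direction. Their top readings fit lying on the floor.
- **Bun feet:** there is one standing in each square bay, within about 2 mm of the bay centres, with the tops 46 mm above the bench.
- **Pattern:** it stands on the rest's base and leans on the wall at about 0.29 rad. The foot is about 15 mm along x in the rest's frame, the centre is about 3 mm off along the wall, and it is parallel to the wall.
- **Jar:** it moved by no more than the measuring noise of about 1–2 mm and is still upright.
- **Robot:** the gripper is clear of everything, with the tool 0.27 m up and only sensor noise on the wrist force.

The cameras disagreed by 1–2 mm (wrist against the fixed pair, and top against scene), well inside the tolerances. The first leg was released a few millimetres above the tray floor because the arm stopped slightly high, and later views showed it lying flat in its bay.

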